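# Index the dispensing dial with its ratchet handle

### The arm

A 6-joint arm with a two-finger parallel gripper is mounted at the origin on the work surface. World frame = base frame: x ahead of the robot, y to its left, z up, the work surface at z = 0. Lengths are in m, angles in rad, forces in N, time in s.
With the tool pointing down it reaches from about 0.35 to 0.975 m from the base axis. Payload 4.9 kg.
Tool frame: the origin (TCP) lies at the very end of the fingers, on their centre line; the grasp point (between the pads) lies 19 mm behind it; z points along the fingers, y is the line along which they close (so a half turn about z gives the same grasp; the last joint's range is limited). The gripper opens to 85 mm and grips with 20 to 120 N. Pads are 22 mm wide; open, the fingers measure 114 mm over their backs; the gripper's body (76 mm by 85 mm) begins 54 mm behind the grasp point. The pads swing forward as they close: fully open they stand 13 mm farther back than shut.
Start: joints at [-1.431, 0.053, 1.613, -0, 1.476, -0.119], TCP at [0.16, -0.604, 0.231] pointing down, gripper open.
Joint ranges: [-3.01, 3.01], [-1.01, 2.22], [0.06, 2.58], [-1.02, 4.17], [0.09, 2.62], [-3.14, 3.14]. Speed limits (rad/s): [2.57, 2.57, 3.14, 3.14, 3.14, 3.14].

### API

Orientations are given as a rotation vector (axis times angle).
In Python, from station import ctrl gives the robot as it stands.
- The arm moves only by the tool jog_arm, never from a script. Its argument "plan" is a list of rows, each a list of 7 numbers: the shift along the tool's x, y, z in units of 0.02 m (1.0 is 0.02 m), then the turn, a rotation vector about the tool's x, y, z in units of 45 degrees (1.0 is 45 degrees), then the opening, from -1 (shut) to 1 (fully open). A call has 1 to 8 rows; each row shifts and turns the commanded pose from where the row before left it, along the tool's axes as they then stand; what a row does not reach is not made up. A row lasts 1/10 s, in which the tool goes at most 50 mm and 8.59 degrees, less where a joint would pass 70% of its speed; a pose out of reach is approached as far as the arm can. A call with a number of a shift or a turn outside -1 to 1 is refused whole. A call with a gripper value outside its range is refused whole. The fingers move at their own pace and stop on an object; "grip_force" is the grip in N (left out, the last holds). Time passes only in rows, so rows that do not move let the fingers close. It gives the time, the measured TCP pose, the force, the opening and the grip force at its end, in the units of the state.
- ctrl.get_obs(): the state, without advancing time (a new reading comes with each control period).
- ctrl.get_image(name): name is "side" or "top" or "wrist"; returns (picture, depth): 384x512x3 uint8, red, green, blue; 384x512 float32, m along the optical axis (not along the pixel's ray), 0 where there is no reading.
- ctrl.camera_info(name): a dict with "camera_matrix" (3x3 intrinsics, pixels), "k1" (the pictures are not rectified: a ray, as slopes to the right and down, at radius r is drawn at 1 + k1 r^2 times it, then the intrinsics apply), "rvec" (rotation vector, rad) and "tvec" (3), from world to camera coordinates, as OpenCV has them; the wrist camera has in their place "T_tool_cam" (4x4, takes a point from camera to tool coordinates, whose origin is the TCP and whose axes are the flange's). Camera axes: x right, y down, z forward; pixel columns grow to the right and rows downward; lengths in m; the calibration is good to about 2 mm. A picture is of the moment at which its call begins: read the wrist's pose just before it. camera_info takes no time and is no camera call.
- ctrl.finish_job(): hands the job in; it is judged then, once.
The state is a dict: "t": time; "q": joint angles; "dq": joint speeds; "effort": joint torques, N m; "tool_pos": TCP position; "tool_rot": TCP orientation; "contact_force": force on the tool from outside, world axes, zero at the start; "wrist_torque": the same for the moment, N m; "opening": finger opening in m; "grip_force": force on a finger pad.
Only numpy, scipy, OpenCV 4.12 (cv2) and the standard library are available. Lean on these libraries where they do the work, as an engineer would, in place of code of your own. Each camera call takes 0.05 s, during which the arm holds its last target. There are 200 camera calls.

### The job

Index the dial of the adhesive dispensing station so that the nest holding the round lens barrel stops under the dispensing nozzle. The ratchet is set the wrong way: first tip its ball-topped pawl lever over to the other side, then swing the ratchet handle back and forth by its upright knob to turn the dial anticlockwise seen from above until the barrel is under the nozzle, and let go. Turn the dial only through the ratchet, never by touching the dial or the parts on it.

Things in the scene. Friction and masses are not known exactly. Their poses are not given: they have to be found in the camera images.
- dial: Grey dial, 280 mm wide, turning about the vertical through its origin (centre of its top face, 36 mm above the table). Four low nests 105 mm from the axis, 90 degrees apart; its +x axis points to the one with the round barrel (26 mm wide, 21 mm tall); two hold square blocks, one empty. Starts 63 to 90 degrees clockwise of the nozzle; stays where left. Ratchet teeth ring its hub every 12 degrees.
- nozzle (a point): Tip of the fixed nozzle under an upright clear syringe, 85 mm above the table, 105 mm from the dial's axis on the side away from the robot. Its post (18 mm thick, 216 mm tall) stands 172 mm from the axis on that side.
- knob (a point): Middle of the upright round black knob (28 mm wide, from 78 to 130 mm above the table; this point at 106 mm) on the ratchet handle, 185 mm from the dial's axis, about which it swings, with stops 34 degrees either side of the line pointing away from the nozzle. Anticlockwise from above is to the robot's right. The flat handle is below the knob. 2 to 3 N drives the dial; it stays where left.
- pawl (a joint): Tilt (rad) of the lever with a 26 mm steel ball, 50 mm from its axle to the ball's centre. The axle lies along the handle, 72 mm above the table; the stem is 55 mm from the dial's axis, towards the knob. 0 upright, positive leaning anticlockwise (robot's right), to +-0.6. Falls by its weight, rests at 0.2 to 0.6; under 1 N tips it. Handle drives the way the ball leans, slips back over the teeth.

How it is judged:
By the outcome, as a careful person would: the job done as asked, in the order asked, and still so for the second after the job is handed in, with the robot touching nothing.
It also fails if it takes over 64 s, if anything falls off the work surface, if the arm or the gripper's body presses on something with over 40 N, if the wrist force passes 120 N, or if a joint passes its speed limit or range.

## Working session

There is one attempt and no reset: what is moved stays moved. The work goes in short steps, Python scripts to look and compute and a tool call to move; the robot and the scene stay as the last step left them, time stands still between calls to the robot, and variables do not carry over. Pictures are saved under pics/ and viewed, at most 10 in all, crops included, and the job is handed in when it is done.

Besides the shell and the picture viewer there is one more tool, called after ">>>" as name([rows], argument=value, ...), one row to a line, values as JSON. jog_arm: Moves the arm, as the interface text tells. Shifts and turns lie within -1 to 1; 1 stands for 0.02 m of shift or 45 degrees of turn. Its arguments: {"type":"object","properties":{"plan":{"type":"array"},"grip_force":{"type":"number"}},"required":["plan"]}

```bash
mkdir -p pics
cat > h.py <<'E'
import numpy as np,cv2
from station import ctrl
from scipy.spatial.transform import Rotation as R
def cloud(n):
    o=ctrl.get_obs(); im,d=ctrl.get_image(n); c=ctrl.camera_info(n); K=np.array(c["camera_matrix"],float)
    v,u=np.mgrid[:384,:512]; k=float(c["k1"])
    p=cv2.undistortPoints(np.stack([u,v],-1).reshape(-1,1,2).astype(float),K,np.array([k,0,0,0.])).reshape(384,512,2)
    P=np.dstack([p*d[...,None],d])
    if n=="wrist":
        T=np.array(c["T_tool_cam"]); P=P@T[:3,:3].T+T[:3,3]
        P=P@R.from_rotvec(o["tool_rot"]).as_matrix().T+np.array(o["tool_pos"])
    else:
        M=R.from_rotvec(np.ravel(c["rvec"])).as_matrix(); P=(P-np.ravel(c["tvec"]))@M
    P[d==0]=np.nan
    return im,P
def save(f,im): cv2.imwrite("pics/"+f,im[...,::-1])
E
python3 - <<'E'
from h import *
o=ctrl.get_obs();print({k:np.round(v,3) for k,v in o.items()})
ims=[]
for n in("top","side"):
    im,P=cloud(n);np.save(n+".npy",P);save(n+"1.png",im)
E
```

```text
{'t': np.float64(0.0), 'q': array([-1.431,  0.053,  1.614, -0.   ,  1.476, -0.119]), 'dq': array([-0.001, -0.001, -0.   ,  0.   ,  0.001, -0.002]), 'effort': array([-1.0000e-03, -3.9369e+01, -3.7017e+01, -0.0000e+00,  7.0000e-03,
       -0.0000e+00]), 'tool_pos': array([ 0.16 , -0.604,  0.23 ]), 'tool_rot': array([-3.113, -0.405,  0.   ]), 'contact_force': array([-0.608, -0.171,  0.111]), 'wrist_torque': array([-0.041,  0.017, -0.039]), 'grip_force': np.float64(0.0), 'opening': np.float64(0.085)}
```

View pics/top1.png

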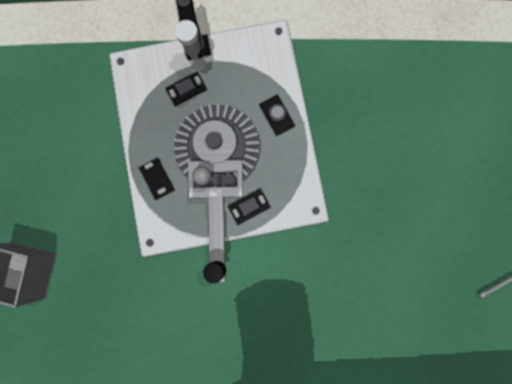

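View pics/side1.png

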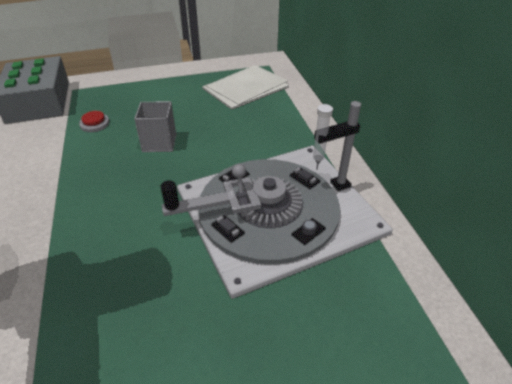

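The top view shows the dial hub at about (214,140), the nozzle and post near (187,35), the barrel at (278,113) and the knob at (214,271). The pawl ball is at (203,175), leaning left, which is the clockwise side. The side view agrees.

Run:
```python
from h import *
P=np.load("top.npy")
def near(u,v,r,lo,hi):
    Q=P[v-r:v+r+1,u-r:u+r+1].reshape(-1,3); Q=Q[(Q[:,2]>lo)&(Q[:,2]<hi)]; return np.round(Q.mean(0),4),len(Q),np.round(np.ptp(Q,axis=0),3)
for n,a in dict(knob=(214,271,14,.115,.14),barrel=(278,113,12,.047,.075),ball=(203,175,14,.105,.14),post=(187,10,20,.19,.23),hub=(214,140,12,.03,.2),n1=(186,89,3,.03,.06),n3=(249,206,3,.03,.06),n2=(157,178,3,.03,.06)).items(): print(n,near(*a))
m=(P[...,2]>.03)&(P[...,2]<.04)
Q=P[m][:,:2].astype(np.float32); Q=Q[np.linalg.norm(Q-P[140,214,:2],axis=1)<.17]
print("disc",len(Q),cv2.minEnclosingCircle(Q))
S=np.load("side.npy")
for n,(u,v,r,lo,hi) in dict(ball=(239,172,10,.09,.15),knob=(170,187,12,.12,.14),post=(354,108,10,.2,.23),syr=(322,140,14,.08,.2)).items():
    P=S;print("side",n,near(u,v,r,lo,hi))
```

```text
knob (array([0.5141, 0.0918, 0.129 ]), 367, array([0.027, 0.027, 0.017]))
barrel (array([0.7456, 0.0036, 0.0565]), 243, array([0.026, 0.024, 0.013]))
ball (array([0.6412, 0.1083, 0.1281]), 289, array([0.024, 0.024, 0.016]))<stdin>:4: RuntimeWarning: Mean of empty slice.
  ret = um.true_divide(
Traceback (most recent call last):
ValueError: zero-size array to reduction operation maximum which has no identity
```

```bash
python3 - <<'E' 2>/dev/null
from h import *
P=np.load("top.npy")
def near(P,u,v,r,lo,hi):
    Q=P[max(v-r,0):v+r+1,u-r:u+r+1].reshape(-1,3); Q=Q[(Q[:,2]>lo)&(Q[:,2]<hi)]
    return (len(Q) and (np.round(np.median(Q,0),4),len(Q),np.round(Q.min(0),3),np.round(Q.max(0),3)))
for n,a in dict(post=(187,15,25,.19,.23),syr=(187,35,20,.1,.25),hub=(214,140,12,.03,.2),n1=(186,89,3,.03,.06),n3=(249,206,3,.03,.06),n2=(157,178,3,.03,.06)).items(): print(n,near(P,*a))
m=(P[...,2]>.031)&(P[...,2]<.041)
Q=P[m][:,:2].astype(np.float32); Q=Q[np.linalg.norm(Q-P[140,214,:2],axis=1)<.155]
h=cv2.convexHull(Q);print("disc",len(Q),cv2.minEnclosingCircle(Q),cv2.fitEllipse(h))
S=np.load("side.npy")
for n,a in dict(ball=(239,172,10,.09,.15),knob=(170,187,12,.12,.14),post=(354,108,12,.2,.23),syr=(322,140,14,.08,.2),tip=(317,166,6,.08,.13),hub=(269,184,6,.05,.12),barrel=(310,226,8,.05,.07)).items():
    print("side",n,near(S,*a))
E
```

```text
post (array([0.8006, 0.1148, 0.2237]), 416, array([0.789, 0.103, 0.19 ]), array([0.858, 0.129, 0.227]))
syr (array([0.7985, 0.1141, 0.2158]), 853, array([0.788, 0.103, 0.101]), array([0.868, 0.135, 0.227]))
hub (array([0.6981, 0.0952, 0.0809]), 623, array([0.682, 0.079, 0.076]), array([0.718, 0.114, 0.094]))
n1 (array([0.7856, 0.1427, 0.0522]), 49, array([0.781, 0.138, 0.04 ]), array([0.791, 0.148, 0.055]))
n3 (array([0.6051, 0.0468, 0.0525]), 49, array([0.601, 0.042, 0.05 ]), array([0.61 , 0.051, 0.055]))
n2 (array([0.6495, 0.1875, 0.0426]), 49, array([0.645, 0.182, 0.039]), array([0.654, 0.192, 0.047]))
disc 15988 ((0.6981180310249329, 0.0962805524468422), 0.1403331160545349) ((0.6983972787857056, 0.09621633589267731), (0.2782951295375824, 0.279377818107605), 161.81008911132812)
side ball (array([0.6415, 0.1023, 0.1252]), 176, array([0.63 , 0.095, 0.099]), array([0.654, 0.118, 0.133]))
side knob (array([0.5135, 0.0866, 0.1284]), 173, array([0.501, 0.076, 0.12 ]), array([0.526, 0.107, 0.132]))
side post (array([0.865 , 0.1232, 0.211 ]), 108, array([0.858, 0.118, 0.2  ]), array([0.875, 0.139, 0.217]))
side syr (array([0.8002, 0.1082, 0.1657]), 494, array([0.79 , 0.103, 0.124]), array([0.835, 0.129, 0.194]))
side tip (array([0.8003, 0.1125, 0.1061]), 31, array([0.794, 0.105, 0.084]), array([0.806, 0.117, 0.116]))
side hub (array([0.6971, 0.0919, 0.0903]), 169, array([0.685, 0.083, 0.078]), array([0.717, 0.123, 0.093]))
side barrel (array([0.7458, 0.0018, 0.0562]), 145, array([ 0.734, -0.009,  0.05 ]), array([0.759, 0.016, 0.059]))
```

Dial centre is (0.698, 0.096). The nozzle direction is about 10.5° and the barrel about -62°, so it needs about 72.6° anticlockwise. The handle is at 181.4°. I'll go to the ball's left side with the gripper shut.

>>> jog_arm([
  [0, 0, 0, 0, 0, 0.15, -1],
  [0, 0, 0, 0, 0, 0.15, -1],
  [0.66, -0.98, 0, 0, 0, 0, -1],
  [0.66, -0.98, 0, 0, 0, 0, -1],
  [0.66, -0.98, 0, 0, 0, 0, -1],
  [0.66, -0.98, 0, 0, 0, 0, -1],
  [0.66, -0.98, 0, 0, 0, 0, -1],
  [0.66, -0.98, 0, 0, 0, 0, -1],
])

```text
t: 0.9
tool_pos: [0.2367, -0.4836, 0.2307]
tool_rot: [-3.14, -0.036, 0.0]
contact_force: [-0.3, 0.5, -0.7]
opening: -0.0002
grip_force: 0.0
```

>>> jog_arm([
  [0.66, -0.98, 0, 0, 0, 0, -1],
  [0.66, -0.98, 0, 0, 0, 0, -1],
  [0.66, -0.98, 0, 0, 0, 0, -1],
  [0.66, -0.98, 0, 0, 0, 0, -1],
  [0.66, -0.98, 0, 0, 0, 0, -1],
  [0.66, -0.98, 0, 0, 0, 0, -1],
  [0.66, -0.98, 0, 0, 0, 0, -1],
  [0.66, -0.98, 0, 0, 0, 0, -1],
])

```text
t: 1.7
tool_pos: [0.3386, -0.3244, 0.2308]
tool_rot: [-3.141, -0.036, 0.001]
contact_force: [0.5, 0.1, 0.1]
opening: 0.0004
grip_force: 0.0
```

>>> jog_arm([
  [0.66, -0.98, 0, 0, 0, 0, -1],
  [0.66, -0.98, 0, 0, 0, 0, -1],
  [0.66, -0.98, 0, 0, 0, 0, -1],
  [0.66, -0.98, 0, 0, 0, 0, -1],
  [0.66, -0.98, 0, 0, 0, 0, -1],
  [0.66, -0.98, 0, 0, 0, 0, -1],
  [0.66, -0.98, 0, 0, 0, 0, -1],
  [0.66, -0.98, 0, 0, 0, 0, -1],
])

```text
t: 2.5
tool_pos: [0.4404, -0.1653, 0.2308]
tool_rot: [-3.141, -0.036, 0.001]
contact_force: [0.1, -0.3, 0.4]
opening: -0.0001
grip_force: 0.0
```

>>> jog_arm([
  [0.66, -0.98, 0, 0, 0, 0, -1],
  [0.66, -0.98, 0, 0, 0, 0, -1],
  [0.66, -0.98, 0, 0, 0, 0, -1],
  [0.66, -0.98, 0, 0, 0, 0, -1],
  [0.66, -0.98, 0, 0, 0, 0, -1],
  [0.66, -0.98, 0, 0, 0, 0, -1],
  [0.66, -0.98, 0, 0, 0, 0, -1],
  [0.66, -0.98, 0, 0, 0, 0, -1],
])

```text
t: 3.3
tool_pos: [0.5423, -0.0062, 0.2307]
tool_rot: [-3.141, -0.037, 0.001]
contact_force: [-0.4, -0.5, -0.1]
opening: -0.0
grip_force: 0.0
```

>>> jog_arm([
  [0.65, -0.98, 0, 0, 0, 0, -1],
  [0.65, -0.98, 0, 0, 0, 0, -1],
  [0.65, -0.98, 0, 0, 0, 0, -1],
  [0.65, -0.98, 0, 0, 0, 0, -1],
  [0.65, -0.98, 0, 0, 0, 0, -1],
  [0.65, -0.98, 0, 0, 0, 0, -1],
  [0.65, -0.98, 0, 0, 0, 0, -1],
  [0.65, -0.98, 0, 0, 0, 0, -1],
])

```text
t: 4.1
tool_pos: [0.6426, 0.1529, 0.2305]
tool_rot: [3.141, 0.037, -0.002]
contact_force: [0.7, 0.3, 0.4]
opening: -0.0002
grip_force: 0.0
```

>>> jog_arm([
  [0, 0, 1, 0, 0, 0, -1],
  [0, 0, 1, 0, 0, 0, -1],
  [0, 0, 1, 0, 0, 0, -1],
  [0, 0, 1, 0, 0, 0, -1],
  [0, 0, 1, 0, 0, 0, -1],
  [0, 0, 0.9, 0, 0, 0, -1],
  [0, 0, 0, 0, 0, 0, -1],
])

```text
t: 4.8
tool_pos: [0.64, 0.1517, 0.1091]
tool_rot: [3.141, 0.036, -0.011]
contact_force: [0.2, -0.4, -0.2]
opening: 0.0001
grip_force: 0.0
```

Run:
```python
from h import *
for n in("top","side"):
    im,P=cloud(n);np.save(n+"2.npy",P)
    a=im[100:240,120:300] if n=="top" else im[100:260,150:370]
    save(n+"2.png",cv2.resize(a,None,fx=3,fy=3,interpolation=cv2.INTER_CUBIC))
```

```text
(no output)
```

View pics/side2.png

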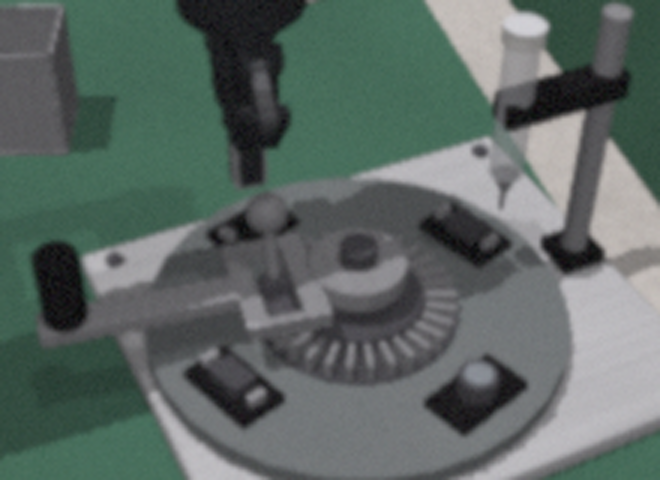

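The shut fingers stand clear of the ball, which is at crop (267,213), on its far (left) side. Now a slow push to the robot's right.

>>> jog_arm([
  [0, 0.5, 0, 0, 0, 0, -1],
  [0, 0.5, 0, 0, 0, 0, -1],
  [0, 0.4, 0, 0, 0, 0, -1],
  [0, 0.4, 0, 0, 0, 0, -1],
  [0, 0.3, 0, 0, 0, 0, -1],
  [0, 0.2, 0, 0, 0, 0, -1],
  [0, 0, 0, 0, 0, 0, -1],
])

```text
t: 5.6
tool_pos: [0.6435, 0.1053, 0.113]
tool_rot: [3.141, 0.035, -0.001]
contact_force: [0.5, 0.1, -0.8]
opening: -0.0001
grip_force: 0.0
```

```bash
cat > look.py <<'E'
from h import *
C=np.array([.6983,.0962])
def near(P,c,r,lo,hi):
    Q=P[(P[...,2]>lo)&(P[...,2]<hi)&(np.linalg.norm(P[...,:2]-c,axis=-1)<r)]
    return (np.round(Q.mean(0),4),len(Q),np.round(Q.min(0),3),np.round(Q.max(0),3)) if len(Q) else None
E
python3 - <<'E'
from look import *
im,P=cloud("side")
save("side3.png",cv2.resize(im[100:260,150:370],None,fx=3,fy=3,interpolation=cv2.INTER_CUBIC))
print(near(P,[.64,.085],.03,.1,.14))
E
```

```text
(array([0.6414, 0.0804, 0.1248]), 301, array([0.631, 0.059, 0.109]), array([0.655, 0.113, 0.14 ]))
```

View pics/side3.png

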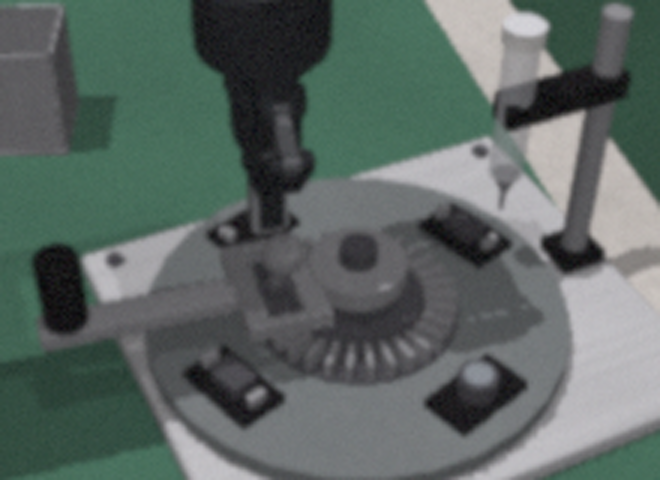

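The ball went over to the right, from crop (267,213) to (285,252). I'll back off, lift and move over the knob with the fingers half open.

>>> jog_arm([
  [0, -0.5, 0, 0, 0, 0, -1],
  [0, 0, -1, 0, 0, 0, -1],
  [0, 0, -1, 0, 0, 0, -1],
  [0, 0, -1, 0, 0, 0, -1],
  [0, 0, -1, 0, 0, 0, -1],
  [-0.93, 0.15, -0.5, 0, 0, 0, 0],
  [-0.93, 0.15, 0, 0, 0, 0, 0],
  [-0.93, 0.15, 0, 0, 0, 0, 0],
])

```text
t: 6.45
tool_pos: [0.5875, 0.1068, 0.204]
tool_rot: [-3.141, -0.038, -0.002]
contact_force: [-0.4, -0.5, 0.3]
opening: 0.0418
grip_force: 0.0
```

>>> jog_arm([
  [-0.93, 0.15, 0, 0, 0, 0, 0],
  [-0.93, 0.15, 0, 0, 0, 0, 0],
  [-0.93, 0.15, 0, 0, 0, 0, 0],
  [-0.93, 0.15, 0, 0, 0, 0, 0],
  [0, 0, 0, 0, 0, 0, 0],
])

```text
t: 6.95
tool_pos: [0.5123, 0.0928, 0.2032]
tool_rot: [-3.141, -0.038, 0.0]
contact_force: [-0.2, -0.3, -0.0]
opening: 0.0426
grip_force: 0.0
```

Run:
```python
from look import *
o=ctrl.get_obs();print(o["t"],o["tool_pos"],o["tool_rot"],o["opening"])
im,P=cloud("wrist");save("w1.png",im)
print("knob",near(P,[.514,.092],.025,.12,.14)); print("ball",near(P,[.64,.085],.035,.105,.14))
im,P=cloud("side");print("sknob",near(P,[.514,.092],.025,.12,.14)); print("sball",near(P,[.64,.085],.035,.105,.14))
im,P=cloud("top");print("tball",near(P,[.64,.085],.035,.11,.14))
```

```text
6.95 [0.51230236 0.09279715 0.2032318 ] [-3.14108243e+00 -3.78426494e-02  4.24810831e-04] 0.04258727398331009
knob (array([0.5165, 0.0898, 0.1295]), 1088, array([0.502, 0.076, 0.12 ]), array([0.529, 0.104, 0.132]))
ball (array([0.6419, 0.074 , 0.1258]), 1084, array([0.633, 0.06 , 0.115]), array([0.653, 0.086, 0.132]))
sknob (array([0.5137, 0.0858, 0.1276]), 175, array([0.501, 0.075, 0.12 ]), array([0.527, 0.104, 0.131]))
sball (array([0.6423, 0.067 , 0.1223]), 165, array([0.631, 0.06 , 0.108]), array([0.655, 0.08 , 0.131]))
tball (array([0.6424, 0.0724, 0.1254]), 288, array([0.631, 0.061, 0.114]), array([0.656, 0.085, 0.131]))
```

The ball now leans to the robot's right (y≈0.073, tilt about +0.4). I'll descend around the knob.

>>> jog_arm([
  [0.1, 0.1, 0.8, 0, 0, 0, 0],
  [0, 0, 1, 0, 0, 0, 0],
  [0, 0, 1, 0, 0, 0, 0],
  [0, 0, 1, 0, 0, 0, 0],
  [0, 0, 1, 0, 0, 0, 0],
  [0, 0, 0.9, 0, 0, 0, 0],
  [0, 0, 0, 0, 0, 0, 0],
])

```text
t: 7.8
tool_pos: [0.5133, 0.0899, 0.0848]
tool_rot: [3.141, 0.036, -0.012]
contact_force: [-0.8, 1.3, -0.5]
opening: 0.0427
grip_force: 0.0
```

>>> jog_arm([
  [0.01, 0.5, 0, 0, 0, -0.07, 0],
  [0.01, 0.5, 0, 0, 0, -0.07, 0],
  [0.01, 0.5, 0, 0, 0, -0.07, 0],
  [0.01, 0.5, 0, 0, 0, -0.07, 0],
  [0.01, 0.5, 0, 0, 0, -0.07, 0],
  [0.01, 0.5, 0, 0, 0, -0.07, 0],
  [0.01, 0.5, 0, 0, 0, -0.07, 0],
  [0.01, 0.5, 0, 0, 0, -0.07, 0],
])

```text
t: 8.6
tool_pos: [0.5349, 0.0131, 0.0894]
tool_rot: [-3.056, -0.724, -0.001]
contact_force: [0.0, 3.0, -0.2]
opening: 0.043
grip_force: 1.1
```

```bash
cat >> look.py <<'E'
def status():
    o=ctrl.get_obs(); p=np.array(o["tool_pos"]); d=p[:2]-C
    yaw=np.degrees(np.arctan2(*R.from_rotvec(o["tool_rot"]).as_matrix()[1::-1,0]))
    print("t %.2f tool r %.4f ang %.2f yaw %.2f z %.4f F"%(o["t"],np.hypot(*d),np.degrees(np.arctan2(d[1],d[0]))%360,yaw,p[2]),np.round(o["contact_force"],1))
    ang=lambda q:np.degrees(np.arctan2(q[1]-C[1],q[0]-C[0]))
    for n in("top","side"):
        im,P=cloud(n)
        rr=np.linalg.norm(P[...,:2]-C,axis=-1); z=P[...,2]; aa=np.degrees(np.arctan2(P[...,1]-C[1],P[...,0]-C[0]))
        # barrel top: brightest parts at z .053-.060
        m=((z>.0535)&(z<.0605)&(rr>.085)&(rr<.125)&(aa>-75)&(aa<25)).astype(np.uint8)
        k,l,s,c=cv2.connectedComponentsWithStats(m)
        for i in range(1,k):
            if s[i,4]>40:
                q=P[l==i]; mid=(q.min(0)+q.max(0))/2; print(n,"barrel?",s[i,4],np.round(q.mean(0),4),"ang %.1f / %.1f"%(ang(q.mean(0)),ang(mid)))
        m=(z>.12)&(z<.134)&(rr>.16)&(rr<.21)&(np.abs(aa)>125)
        if m.sum()>30:
            q=P[m]; print(n,"knob?",m.sum(),"ang %.1f"%(ang(q.mean(0))%360))
        m=(z>.105)&(z<.136)&(rr>.035)&(rr<.08)&(np.abs(aa)>110)
        if m.sum()>30: 
            q=P[m]; print(n,"ball?",m.sum(),"ang %.1f"%(ang(q.mean(0))%360))
E
python3 -c "
from look import *
status()"
```

```text
t 8.60 tool r 0.1833 ang 206.95 yaw 26.65 z 0.0894 F [ 0.   3.  -0.2]
top barrel? 222 [0.7722 0.0226 0.0571] ang -44.9 / -44.7
top ball? 282 ang 230.4
side barrel? 117 [0.773  0.0225 0.0562] ang -44.6 / -44.0
side knob? 171 ang 205.8
side ball? 174 ang 233.6
```

Dial is driven: barrel from -62.9° to -44.8°. Continuing to near the stop.

>>> jog_arm([
  [0.01, 0.5, 0, 0, 0, -0.07, 0],
  [0.01, 0.5, 0, 0, 0, -0.07, 0],
  [0.01, 0.5, 0, 0, 0, -0.07, 0],
  [0.01, 0.5, 0, 0, 0, -0.07, 0],
  [0.01, 0.5, 0, 0, 0, -0.07, 0],
  [0, 0, 0, 0, 0, 0, 0],
])

```text
t: 9.3
tool_pos: [0.563, -0.0288, 0.0897]
tool_rot: [2.931, 1.13, 0.001]
contact_force: [0.3, 0.2, 0.5]
opening: 0.043
grip_force: 0.0
```

```bash
python3 -c "
from look import *
status()"
```

```text
t 9.30 tool r 0.1843 ang 222.73 yaw 42.18 z 0.0897 F [0.3 0.2 0.5]
top barrel? 220 [0.79   0.0464 0.0571] ang -28.5 / -28.7
top ball? 207 ang 243.0
side barrel? 110 [0.7895 0.0451 0.0563] ang -29.3 / -28.6
side knob? 316 ang 220.8
side ball? 110 ang 244.2
```

Now back, slipping over the teeth.

>>> jog_arm([
  [0.01, -0.5, 0, 0, 0, 0.07, 0],
  [0.01, -0.5, 0, 0, 0, 0.07, 0],
  [0.01, -0.5, 0, 0, 0, 0.07, 0],
  [0.01, -0.5, 0, 0, 0, 0.07, 0],
  [0.01, -0.5, 0, 0, 0, 0.07, 0],
  [0.01, -0.5, 0, 0, 0, 0.07, 0],
  [0.01, -0.5, 0, 0, 0, 0.07, 0],
  [0.01, -0.5, 0, 0, 0, 0.07, 0],
])

```text
t: 10.2
tool_pos: [0.522, 0.0407, 0.0895]
tool_rot: [3.107, 0.461, 0.001]
contact_force: [0.6, -0.9, -0.8]
opening: 0.0426
grip_force: 0.4
```

>>> jog_arm([
  [0.01, -0.5, 0, 0, 0, 0.07, 0],
  [0.01, -0.5, 0, 0, 0, 0.07, 0],
  [0.01, -0.5, 0, 0, 0, 0.07, 0],
  [0.01, -0.5, 0, 0, 0, 0.07, 0],
  [0.01, -0.5, 0, 0, 0, 0.07, 0],
  [0.01, -0.5, 0, 0, 0, 0.07, 0],
  [0.01, -0.5, 0, 0, 0, 0.07, 0],
  [0.01, -0.5, 0, 0, 0, 0.07, 0],
])

```text
t: 11.0
tool_pos: [0.5151, 0.1198, 0.0894]
tool_rot: [3.133, -0.228, 0.0]
contact_force: [-0.0, -0.6, 0.1]
opening: 0.0427
grip_force: 0.4
```

```bash
python3 -c "
from look import *
status()"
```

```text
t 11.00 tool r 0.1847 ang 172.66 yaw -8.31 z 0.0894 F [-0.  -0.6  0.1]
top barrel? 220 [0.79   0.0462 0.057 ] ang -28.6 / -28.7
top ball? 287 ang 190.1
side barrel? 106 [0.7897 0.0455 0.0564] ang -29.0 / -28.7
side knob? 40 ang 174.9
side ball? 164 ang 193.9
```

>>> jog_arm([
  [0.01, -0.5, 0, 0, 0, 0.07, 0],
  [0.01, -0.5, 0, 0, 0, 0.07, 0],
  [0.01, -0.5, 0, 0, 0, 0.07, 0],
  [0, 0, 0, 0, 0, 0, 0],
  [0.01, 0.5, 0, 0, 0, -0.07, 0],
  [0.01, 0.5, 0, 0, 0, -0.07, 0],
  [0.01, 0.5, 0, 0, 0, -0.07, 0],
  [0.01, 0.5, 0, 0, 0, -0.07, 0],
])

```text
t: 11.9
tool_pos: [0.5139, 0.109, 0.0894]
tool_rot: [-3.138, 0.131, -0.002]
contact_force: [1.4, 1.9, -0.1]
opening: 0.0431
grip_force: 1.1
```

>>> jog_arm([
  [0.01, 0.5, 0, 0, 0, -0.07, 0],
  [0.01, 0.5, 0, 0, 0, -0.07, 0],
  [0.01, 0.5, 0, 0, 0, -0.07, 0],
  [0.01, 0.5, 0, 0, 0, -0.07, 0],
  [0.01, 0.5, 0, 0, 0, -0.07, 0],
  [0.01, 0.5, 0, 0, 0, -0.07, 0],
  [0, 0, 0, 0, 0, 0, 0],
])

```text
t: 12.6
tool_pos: [0.5181, 0.0487, 0.0895]
tool_rot: [3.118, 0.38, 0.0]
contact_force: [0.8, -0.7, 0.3]
opening: 0.0423
grip_force: 0.0
```

Run:
```python
from look import *
status()
for n in("top","side"):
    im,P=cloud(n); d=P[...,:2]-C; r=np.hypot(d[...,0],d[...,1]); a=np.degrees(np.arctan2(d[...,1],d[...,0])); z=P[...,2]
    for nm,m in dict(syr=(z>.13)&(z<.24)&(r<.13)&(r>.08)&(abs(a-10)<15),tip=(z>.08)&(z<.105)&(r<.125)&(r>.085)&(abs(a-10)<15),post=(z>.15)&(z<.22)&(r>.155)&(r<.19)&(abs(a-10)<15),posttop=(z>.21)&(z<.22)&(r>.155)&(r<.19)&(abs(a-10)<15)).items():
        if m.sum()>5: q=P[m]; mid=(np.percentile(q,2,0)+np.percentile(q,98,0))/2; print(n,nm,m.sum(),np.round(mid,4),"mean ang %.1f mid %.1f"%(a[m].mean(),np.degrees(np.arctan2(mid[1]-C[1],mid[0]-C[0]))))
```

```text
t 12.60 tool r 0.1863 ang 194.77 yaw 13.91 z 0.0895 F [ 0.8 -0.7  0.3]
top barrel? 221 [0.8016 0.0814 0.0571] ang -8.1 / -8.3
top ball? 281 ang 218.8
side barrel? 99 [0.8014 0.0802 0.0562] ang -8.8 / -8.5
side knob? 36 ang 192.9
side ball? 167 ang 222.4
top syr 894 [0.8018 0.115  0.1789] mean ang 10.1 mid 10.3
top post 212 [0.8583 0.1258 0.1756] mean ang 10.5 mid 10.5
side syr 744 [0.8073 0.1141 0.1789] mean ang 7.6 mid 9.3
side tip 14 [0.8006 0.1141 0.0944] mean ang 10.2 mid 9.9
side post 382 [0.8664 0.1245 0.1846] mean ang 8.8 mid 9.6
side posttop 62 [0.8665 0.1276 0.2137] mean ang 10.1 mid 10.6
```

>>> jog_arm([
  [0.01, 0.5, 0, 0, 0, -0.07, 0],
  [0.01, 0.5, 0, 0, 0, -0.07, 0],
  [0.01, 0.5, 0, 0, 0, -0.07, 0],
  [0.01, 0.5, 0, 0, 0, -0.07, 0],
  [0.01, 0.4, 0, 0, 0, -0.06, 0],
  [0, 0, 0, 0, 0, 0, 0],
])

```text
t: 13.4
tool_pos: [0.5354, 0.0051, 0.0892]
tool_rot: [3.04, 0.792, -0.001]
contact_force: [-0.5, 0.0, -0.4]
opening: 0.043
grip_force: 0.0
```

```bash
python3 -c "
from look import *
status()
im,P=cloud('side');save('side4.png',cv2.resize(im[80:270,150:400],None,fx=3,fy=3,interpolation=cv2.INTER_CUBIC))"
```

```text
t 13.40 tool r 0.1866 ang 209.23 yaw 29.20 z 0.0892 F [-0.5  0.  -0.4]
top barrel? 217 [0.8025 0.1078 0.0572] ang 6.4 / 6.4
top ball? 282 ang 232.7
side barrel? 95 [0.8016 0.1061 0.0562] ang 5.5 / 6.1
side knob? 165 ang 207.1
side ball? 174 ang 235.3
```

View pics/side4.png

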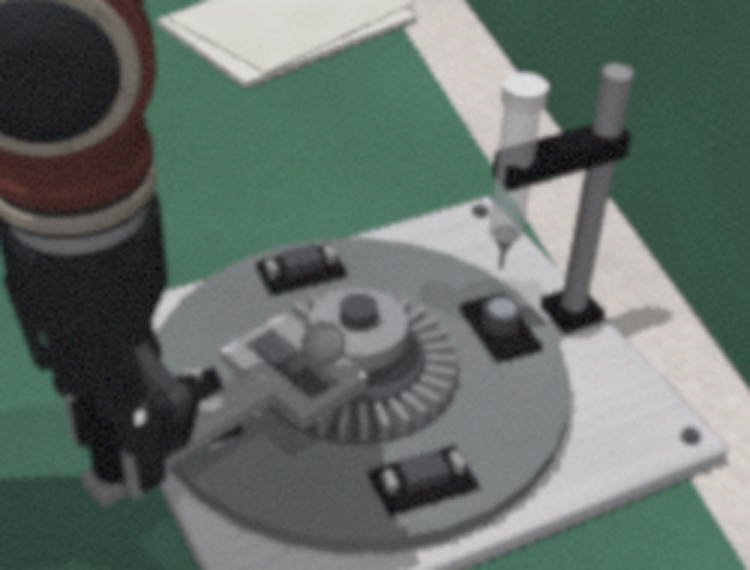

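The barrel at crop (501,312) sits just short of beneath the nozzle tip at (501,265). About 4° more.

>>> jog_arm([
  [0.01, 0.3, 0, 0, 0, -0.04, 0],
  [0.01, 0.3, 0, 0, 0, -0.04, 0],
  [0, 0, 0, 0, 0, 0, 0],
])

```text
t: 13.85
tool_pos: [0.5415, -0.0048, 0.0892]
tool_rot: [-3.014, -0.887, 0.001]
contact_force: [0.2, 0.7, 0.5]
opening: 0.0427
grip_force: 0.2
```

Run:
```python
from look import *
status()
im,P=cloud("top"); d=P[...,:2]-C; r=np.hypot(d[...,0],d[...,1]); a=np.degrees(np.arctan2(d[...,1],d[...,0])); z=P[...,2]
for c in(100,-80):
    m=(z>.047)&(z<.06)&(r>.085)&(r<.125)&(abs(a-c)<22)
    q=P[m][:,:2].astype(np.float32); b=cv2.minAreaRect(q); f=lambda p:np.degrees(np.arctan2(p[1]-C[1],p[0]-C[0]))
    print(c,m.sum(),b,"ang mean %.1f rect %.1f"%(f(q.mean(0)),f(b[0])))
```

```text
t 13.85 tool r 0.1865 ang 212.79 yaw 32.80 z 0.0892 F [0.2 0.7 0.5]
top barrel? 219 [0.8016 0.1139 0.0571] ang 9.7 / 9.7
top ball? 279 ang 236.0
side barrel? 95 [0.8007 0.1121 0.0562] ang 8.8 / 9.6
side knob? 209 ang 210.6
side ball? 169 ang 238.5
100 279 ((0.6804946064949036, 0.19913677871227264), (0.05049976706504822, 0.018158646300435066), 7.087488174438477) ang mean 99.7 rect 99.8
-80 274 ((0.7150180339813232, -0.007241386920213699), (0.050877805799245834, 0.018073728308081627), 9.409168243408203) ang mean -81.2 rect -80.8
```

>>> jog_arm([
  [0, 0.1, 0, 0, 0, 0, 0],
  [0, 0, 0, 0, 0, 0, 0],
])

```text
t: 14.2
tool_pos: [0.5425, -0.0064, 0.0892]
tool_rot: [-3.013, -0.887, 0.001]
contact_force: [-2.3, 0.9, 1.1]
opening: 0.0425
grip_force: 1.0
```

>>> jog_arm([
  [0, -0.35, 0, 0, 0, 0, 0],
  [0, 0, -0.3, 0, 0, 0, 0],
  [0, 0, -0.5, 0, 0, 0, 0],
  [0, 0, -1, 0, 0, 0, 0],
  [0, 0, -1, 0, 0, 0, 0],
  [0, 0, -1, 0, 0, 0, 0],
  [0, 0, -1, 0, 0, 0, 0],
  [0, 0, -0.5, 0, 0, 0, 0],
])

```text
t: 15.0
tool_pos: [0.5405, -0.001, 0.1988]
tool_rot: [3.011, 0.887, 0.007]
contact_force: [1.3, 0.0, -0.8]
opening: 0.0426
grip_force: 0.0
```

```bash
python3 -c "
from look import *
status()
im,P=cloud('side');save('side5.png',cv2.resize(im[80:270,150:400],None,fx=3,fy=3,interpolation=cv2.INTER_CUBIC))
c=ctrl.camera_info('side')
for r in (.105,):
  for a in (9.5,10.5,11.5):
    p=np.array([[C[0]+r*np.cos(np.radians(a)),C[1]+r*np.sin(np.radians(a)),z] for z in (.085,.057)])
    print(a,((cv2.projectPoints(p,np.ravel(c['rvec']),np.ravel(c['tvec']),np.array(c['camera_matrix']),np.array([float(c['k1']),0,0,0]))[0].reshape(-1,2)-[150,80])*3).round(1).tolist())"
```

```text
t 15.00 tool r 0.1854 ang 211.63 yaw 32.83 z 0.1988 F [ 1.3  0.  -0.8]
top barrel? 220 [0.8013 0.1146 0.0572] ang 10.1 / 10.2
top ball? 275 ang 236.2
side barrel? 93 [0.8005 0.1131 0.0562] ang 9.4 / 9.8
side knob? 226 ang 211.4
side ball? 172 ang 238.9
9.5 [[501.5, 269.0], [497.1, 301.1]]
10.5 [[500.0, 267.4], [495.7, 299.4]]
11.5 [[498.6, 265.8], [494.3, 297.8]]
```

View pics/side5.png

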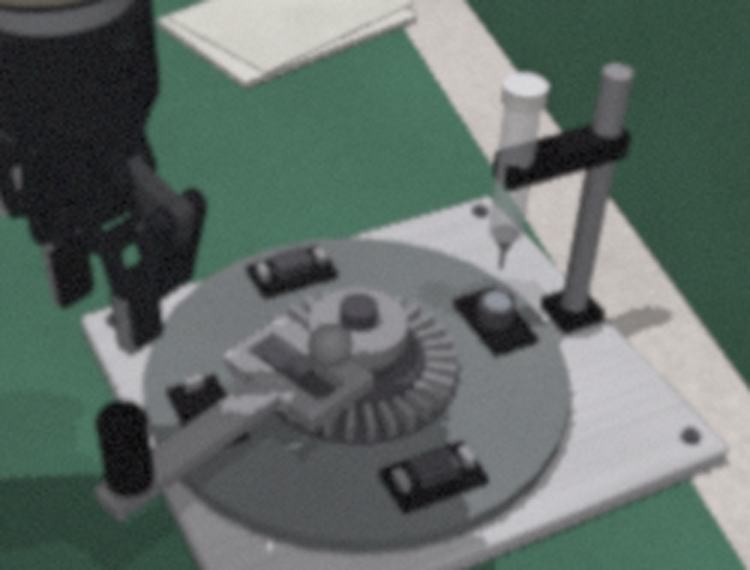

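The nozzle tip at crop (501,267) stands over the barrel top at (496,301), which matches the projection of a barrel directly under the nozzle. The gripper is clear of everything.

```bash
python3 -c "
from station import ctrl
print(ctrl.finish_job())"
```

```text
the job is handed in; nothing more can be done
None
```

I tipped the pawl lever to the right and indexed the dial anticlockwise in two ratchet strokes. The lens barrel is now under the nozzle (about 10.1° against a target of about 10.3°, by camera). The arm is clear, and the job was handed in at about 15 s of robot time; the hand-in gave no verdict.

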